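# Set the coffee grinder's grind wheel and close its hopper

### The arm

A 6-joint arm with a two-finger parallel gripper is mounted at the origin on the work surface. World frame = base frame: x ahead of the robot, y to its left, z up, the work surface at z = 0. Lengths are in mm, angles in rad, forces in N, time in s.
With the tool pointing down it reaches from about 350 to 875 mm from the base axis. Payload 4.2 kg.
Tool frame: the origin (TCP) lies at the very end of the fingers, on their centre line; the grasp point (between the pads) lies 19 mm behind it; z points along the fingers, y is the line along which they close (so a half turn about z gives the same grasp; the last joint's range is limited). The gripper opens to 85 mm and grips with 20 to 120 N. Pads are 22 mm wide; open, the fingers measure 114 mm over their backs; the gripper's body (76 mm by 85 mm) begins 54 mm behind the grasp point. The pads swing forward as they close: fully open they stand 13 mm farther back than shut.
Start: joints at [1.429, 0.385, 0.008, 0, -1.194, -0.259], TCP at [243.814, 575.46, 231.312] pointing down, gripper open.
Joint ranges: [-3.14, 3.14], [-1.21, 2.06], [-1.07, 1.41], [-3.16, 2.05], [-2.99, -0.16], [-3.1, 3.1]. Speed limits (rad/s): [2.79, 2.79, 3.14, 3.14, 3.14, 3.14].

### API

Orientations are given as a unit quaternion [x, y, z, w].
In Python, from bench import read_state, get_image, camera_model, job_done gives the robot as it stands.
- The arm moves only by the shell command python3 -m handwheel 'ROWS'. ROWS is JSON, a list of rows, each a list of 7 numbers: the shift along the tool's x, y, z in m, then the turn, a rotation vector about the tool's x, y, z in rad, then the gripper's target within -1 to 1 (fully open at 1, half-way at 0, shut at -1). In form: [[dx, dy, dz, wx, wy, wz, jaw], ...]. A call has 1 to 10 rows; each row is the pose to reach, as a shift and turn from the pose commanded when the call began, along the tool's axes at that moment; what a row does not reach only later rows make up. A row lasts 1/8 s, in which the tool goes at most 62.5 mm and 10.7 degrees, less where a joint would pass 70% of its speed; a pose out of reach is approached as far as the arm can. A call with a gripper value outside its range is refused whole. The fingers move at their own pace and stop on an object; the grip force is fixed at half the most. Time passes only in rows, so rows that repeat a pose let the fingers close. It gives the time, the measured TCP pose, the force, the opening and the grip force at its end, in the units of the state.
- read_state(): the state, without advancing time (a new reading comes with each control period).
- get_image(name): name is "scene" or "top" or "wrist"; returns (picture, depth): 384x512x3 uint8, blue, green, red; 384x512 float32, mm along the optical axis (not along the pixel's ray), 0 where there is no reading.
- camera_model(name): a dict with "K" (3x3 intrinsics, pixels), "dist" ([k1, k2, p1, p2, k3] as OpenCV has them; the pictures are not rectified), "rvec" (rotation vector, rad) and "tvec" (3), from world to camera coordinates, as OpenCV has them; the wrist camera has in their place "hand_eye" (4x4, takes a point from camera to tool coordinates, whose origin is the TCP and whose axes are the flange's). Camera axes: x right, y down, z forward; pixel columns grow to the right and rows downward; lengths in mm; the calibration is good to about 2 mm. A picture is of the moment at which its call begins: read the wrist's pose just before it. camera_model takes no time and is no camera call.
- job_done(): hands the job in; it is judged then, once.
The state is a dict: "clock": time; "joints": joint angles; "joint_vel": joint speeds; "joint_efforts": joint torques, N m; "position": TCP position; "ee_rot": TCP orientation; "contact_force": force on the tool from outside, world axes, zero at the start; "wrist_torque": the same for the moment, N m; "gripper_width": finger opening in mm; "grasp_force": force on a finger pad.
Only numpy, scipy, OpenCV 4.12 (cv2) and the standard library are available. Lean on these libraries where they do the work, as an engineer would, in place of code of your own. Each camera call takes 0.05 s, during which the arm holds its last target. There are 200 camera calls.

### The job

Get the coffee grinder ready: first roll its orange grind thumbwheel with a fingertip until the white pointer stands at the middle of the green tab (not the blue one). Then put the black lid on the bean hopper and turn it until it drops fully home into the notched rim. Let go of it, leave the wheel as set, and do not knock over or push about the other things on the counter.

Things in the scene. Friction and masses are not known exactly. Their poses are not given: they have to be found in the camera images.
- grinder: White coffee grinder fixed to the counter, 150 mm (its x) by 250 mm (its y), flat dark steel deck on top at 100 mm; origin at the centre of its underside. At its +y side a bean hopper (foot 50 mm, rim 45 mm radius) stands 45 mm above the deck; towards its -y side are the thumbwheel (middle 60 mm from the hopper's foot) and, along the -y edge, the scale with pointer and tabs.
- wheel_top (a point): Topmost point, mid-width, of the orange ribbed thumbwheel: 56 mm diameter, 16 mm wide, axle level along the grinder's y. Only a 32 mm long cap stands 5 mm out of the deck, so it cannot be pinched: press a shut fingertip on top with a few newtons, drag it along the grinder's x, lift, go back, repeat. In line with mid scale.
- wheel (a joint): Turn of the thumbwheel, rad, -1.84 to 1.84 (stops). It grows when the wheel's top is dragged to the grinder's +x, 28 mm of rim per rad, and moves the pointer 25 mm per rad the same way, 0 at mid scale. Stiff (0.7 N at the rim); it stays where it is left. A stroke may lose 1 to 2 mm of fingertip travel to slip: check and correct.
- pointer_tip (a point): Tip of the white pointer, a 3 mm wide white bar across the black scale window in the deck, under a clear pane, so that it can only be moved with the wheel. It travels along the grinder's x and its tip looks at the tabs.
- tab_green_mark (a point): Centre of the green preset tab, 8 mm along the scale, 14 mm across and 3 mm high, fixed on the deck beside the scale window; axes parallel to the grinder's. The wanted setting: pointer tip level with this along the grinder's x.
- tab_blue_mark (a point): Centre of the blue preset tab, same size: another person's setting, not wanted. The two tabs lie on opposite sides of mid scale.
- hopper_mouth (a point): Centre of the hopper's open mouth, level with its rim's top, 145 mm above the counter. Round hole of 35 mm radius; the black rim is 10 mm wide with six evenly spaced open notches (every 60 degrees), each 13 mm wide and 7 mm deep.
- lid_grip (a point): Centre of the lid's upright bar grip (pale wood, 40 mm along the lid's x, 14 mm across its y, 26 mm high). Below it a black disc, 46 mm radius, 6 mm thick, top 13 mm below this point; below that a round plug, 33.5 mm radius, 14 mm deep, tapered at its foot, on which the lid stands at the start (this point is then 33 mm above the counter). About 0.13 kg.
- lid_seat (a point): Centre of the lid disc's underside, 19 mm below lid_grip; fully home it is level with hopper_mouth. Two opposite lugs, 8 mm wide, 6 mm high, are hidden under the disc, bearing unmarked. While they ride on the rim the disc stands 6 mm high; turned up to 60 degrees with fingers loose on the bar, it drops in by its own weight when they meet notches.
- mug: White mug, 80 mm wide, 90 mm high: leave alone.
- tumbler1: Blue tumbler nearest the lid, 76 mm wide, 100 mm high: leave alone.
- canister: White ceramic jar with wooden lid, 90 mm wide, 110 mm high: leave alone.
- mill: Dark wood pepper mill, 56 mm wide, 165 mm high: leave alone.
- spoon: Steel spoon lying on the counter, 160 mm long: leave alone.
There are look-alikes about, which are no part of the job. Of the things that look like the part that bears lid_grip, take the one that is farthest from the robot's base at the start.

How it is judged:
By the outcome, as a careful person would: the job done as asked, in the order asked, and still so for the second after the job is handed in, with the robot touching nothing.
It also fails if it takes over 72 s, if anything falls off the work surface, if the arm or the gripper's body presses on something with over 40 N, if the wrist force passes 120 N, or if a joint passes its speed limit or range.

## Working session

There is one attempt and no reset: what is moved stays moved. The work goes in short steps, Python scripts to look and compute and a shell command to move; the robot and the scene stay as the last step left them, time stands still between calls to the robot, and variables do not carry over. Pictures are saved under pics/ and viewed, at most 10 in all, crops included, and the job is handed in when it is done.

```bash
mkdir -p pics
cat > h.py <<'E'
import numpy as np,cv2
from bench import *
from scipy.spatial.transform import Rotation as R
def shot(n,save=None):
    s=read_state(); im,d=get_image(n); m=camera_model(n)
    K=np.array(m["K"]);D=np.array(m["dist"])
    if n=="wrist":
        T=np.eye(4);T[:3,:3]=R.from_quat(s["ee_rot"]).as_matrix();T[:3,3]=s["position"]
        W=T@np.array(m["hand_eye"])
    else:
        r=cv2.Rodrigues(np.array(m["rvec"],float))[0];t=np.array(m["tvec"],float).ravel()
        W=np.eye(4);W[:3,:3]=r.T;W[:3,3]=-r.T@t
    if save: cv2.imwrite(save,im)
    return im,d,(K,D,W)
def ray(px,z,c):
    K,D,W=c
    p=cv2.undistortPoints(np.array(px,float).reshape(-1,1,2),K,D).reshape(-1,2)
    v=np.c_[p,np.ones(len(p))]@W[:3,:3].T;o=W[:3,3]
    return o+v*((z-o[2])/v[:,2])[:,None]
def pts(px,d,c):
    K,D,W=c;px=np.array(px,float).reshape(-1,2)
    p=cv2.undistortPoints(px.reshape(-1,1,2),K,D).reshape(-1,2)
    z=np.array([d[int(v),int(u)] for u,v in px])
    return (np.c_[p,np.ones(len(p))]*z[:,None])@W[:3,:3].T+W[:3,3]
def proj(P,c):
    K,D,W=c;r=W[:3,:3].T
    return cv2.projectPoints(np.array(P,float).reshape(-1,1,3),cv2.Rodrigues(r)[0],-r@W[:3,3],K,D)[0].reshape(-1,2)
E
python3 - <<'E'
from h import *
a,_,c=shot("top","pics/top0.png");b,_,c2=shot("scene","pics/scene0.png")
print(c[2].round(2),c2[2].round(2),read_state())
E
```

```text
[[-1.00000e-02 -9.80000e-01  1.80000e-01  2.71230e+02]
 [-1.00000e+00  1.00000e-02  0.00000e+00  5.07000e+00]
 [-0.00000e+00 -1.80000e-01 -9.80000e-01  1.11983e+03]
 [ 0.00000e+00  0.00000e+00  0.00000e+00  1.00000e+00]] [[ 4.00000e-01  5.60000e-01 -7.30000e-01  1.26198e+03]
 [ 9.20000e-01 -2.40000e-01  3.20000e-01 -3.49950e+02]
 [ 1.00000e-02 -8.00000e-01 -6.10000e-01  7.98740e+02]
 [ 0.00000e+00  0.00000e+00  0.00000e+00  1.00000e+00]] {'clock': 0.1, 'joints': array([ 1.42862247e+00,  3.85467361e-01,  6.76182450e-03, -3.89802426e-04,
       -1.19396931e+00, -2.58574792e-01]), 'joint_vel': array([ 0.00135842, -0.0031179 ,  0.00308259,  0.00209946,  0.00054137,
        0.00057984]), 'joint_efforts': array([-9.59055287e-04, -3.93322062e+01,  1.88928831e+01,  4.19803306e+00,
       -2.61595051e-03,  3.50285688e-06]), 'position': array([243.62640357, 575.00963793, 230.34482575]), 'ee_rot': array([ 9.79977383e-01, -1.99106537e-01, -1.26217754e-04,  9.48205388e-04]), 'contact_force': array([-0.139759  ,  0.26861062, -0.06721108]), 'wrist_torque': array([ 0.0086988 , -0.02627101, -0.00342908]), 'grasp_force': 0.0, 'gripper_width': 85.34188218494063}
```

View pics/top0.png

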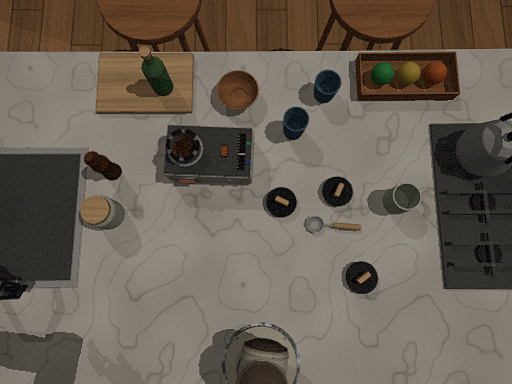

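View pics/scene0.png

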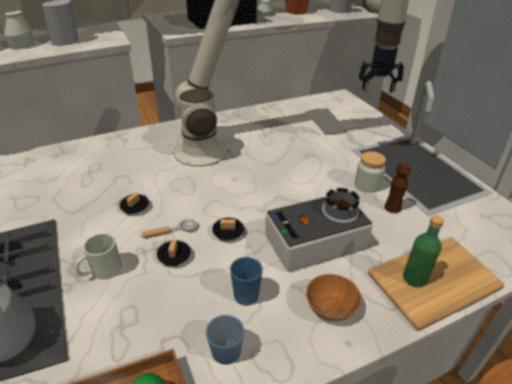

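The top view shows the hopper at about (184,147), the wheel at (224,151), the scale at (241,150) with green and blue tabs near (248,142) and (248,162), and three lids at (281,202), (338,192) and (362,278). Next I'll measure them.

Run:
```python
from h import *
a,d,c=shot("top")
for n,p,z in [("lidA",(281,202),20),("lidB",(338,192),20),("lidC",(362,278),20)]:
    q=ray(p,z,c)[0];print(n,q.round(1),np.hypot(*q[:2]).round(1),pts([p],d,c).round(1))
hsv=cv2.cvtColor(a,cv2.COLOR_BGR2HSV)
def comp(lo,hi,z,roi,n):
    m=cv2.inRange(hsv,np.array(lo),np.array(hi));k=np.zeros_like(m);x0,y0,x1,y1=roi;k[y0:y1,x0:x1]=m[y0:y1,x0:x1]
    N,l,s,ce=cv2.connectedComponentsWithStats(k)
    for i in range(1,N):
        if s[i,4]>=4: print(n,ce[i].round(1),s[i],ray(ce[i],z,c)[0].round(1))
g=(160,115,262,195)
comp((5,130,120),(18,255,255),104,(215,140,235,165),"wheel")
comp((45,100,50),(85,255,255),103,g,"green");comp((95,120,50),(130,255,255),103,g,"blue")
# wood bar of lids
for r in [(262,185,302,222),(320,175,356,208),(344,262,380,294)]: comp((5,60,110),(25,255,255),46,r,"bar")
# deck by height
v,u=np.mgrid[115:200,155:262];P=pts(np.c_[u.ravel(),v.ravel()],d,c)
D=P[abs(P[:,2]-100)<6]
print(cv2.minAreaRect(D[:,:2].astype(np.float32)),len(D))
H=P[abs(P[:,2]-146)<7];print(H.mean(0),cv2.minEnclosingCircle(H[:,:2].astype(np.float32)))
cv2.imwrite("pics/z.png",cv2.resize(a[110:215,155:360],None,fx=3.9,fy=3.9,interpolation=cv2.INTER_CUBIC))
```

```text
lidA [452.7 -63.6  20. ] 457.1 [[448.4 -62.   46.1]]
lidB [ 481.9 -233.9   20. ] 535.7 [[ 477.6 -229.    42.8]]
lidC [ 231.2 -291.3   20. ] 372.0 [[ 232.3 -283.4   49.5]]
wheel [223.5 152. ] [222 152   4   1   4] [582.2 100.9 104. ]
green [248. 143.] [246 142   5   3  15] [608.5  32.  103. ]
blue [247. 162.] [245 161   5   3  15] [553.   34.9 103. ]
bar [281.7 200.2] [275 196  14   9  57] [453.6 -64.1  46. ]
bar [339.1 189. ] [335 183   9  13  61] [ 485.7 -232.    46. ]
bar [364.3 277.2] [358 272  13  11  64] [ 234.3 -290.8   46. ]
((587.0564575195312, 145.91334533691406), (244.714111328125, 146.1938934326172), 87.4757080078125) 3167
[590.52838146 210.18437468 145.01162804] ((590.93359375, 211.1015625), 45.89043426513672)
```

View pics/z.png

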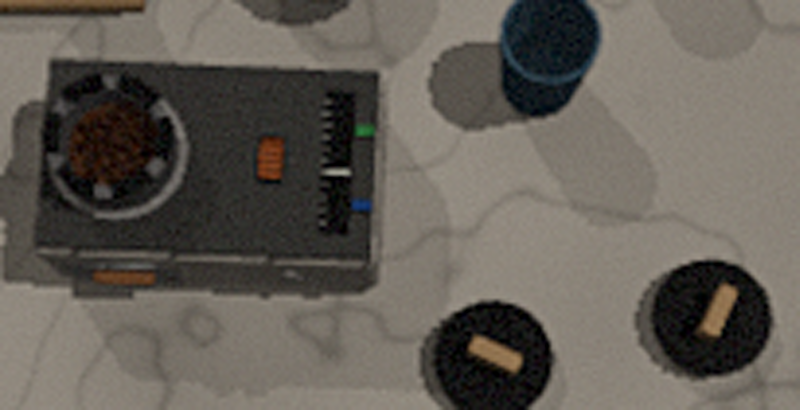

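Lid B is the farthest from the base, at about (485,-232) and r≈536. The grinder's yaw is about -2.8°. I'll plan a close look at the wheel and scale with the wrist camera.

```bash
cat >> h.py <<'E'
def rows(target,yaw):
    """shift in tool axes (m) and wz for TCP to target with tool x at world yaw deg, tool straight down"""
    s=read_state();M=R.from_quat(s["ee_rot"])
    G=R.from_euler("z",yaw,degrees=True)*R.from_euler("x",180,degrees=True)
    print("shift",(M.inv().apply(np.array(target)-s["position"])/1000).round(4),"rv",(M.inv()*G).as_rotvec().round(4),"pos",s["position"].round(1),"F",s["contact_force"].round(2),"t",round(s["clock"],2))
E
python3 - <<'E'
from h import *
m=camera_model("wrist");print(np.array(m["hand_eye"]).round(3),np.array(m["K"]).round(0))
rows((583,75,260),-2.8)
E
```

```text
[[ 0.00000e+00 -9.61000e-01 -2.75000e-01  6.93260e+01]
 [ 1.00000e+00 -0.00000e+00  1.00000e-03 -2.97000e-01]
 [-1.00000e-03 -2.75000e-01  9.61000e-01 -1.42603e+02]
 [ 0.00000e+00  0.00000e+00  0.00000e+00  1.00000e+00]] [[286.   0. 256.]
 [  0. 286. 195.]
 [  0.   0.   1.]]
shift [ 0.5076  0.328  -0.0289] rv [ 1.70e-03  2.00e-04 -3.52e-01] pos [243.7 575.1 230.5] F [1.05 0.5  1.04] t 0.15
```

```bash
python3 -m handwheel '[[0.47,0.34,0,0,0,-0.352,-1],[0.47,0.34,0,0,0,-0.352,-1],[0.47,0.34,0,0,0,-0.352,-1],[0.47,0.34,0,0,0,-0.352,-1],[0.47,0.34,0,0,0,-0.352,-1],[0.47,0.34,0,0,0,-0.352,-1],[0.47,0.34,0.02,0,0,-0.352,-1],[0.47,0.34,0.03,0,0,-0.352,-1],[0.47,0.34,0.03,0,0,-0.352,-1],[0.47,0.34,0.03,0,0,-0.352,-1]]'
python3 - <<'E'
from h import *
rows((530,72,190),-2.8)
a,d,c=shot("wrist","pics/w1.png")
E
```

```text
clock: 1.4
position: [544.4, 76.1, 200.0]
ee_rot: [1.0, -0.026, -0.001, 0.0]
contact_force: [-0.5, 0.5, -0.5]
gripper_width: 0.0
grasp_force: 0.0
shift [-0.0142  0.0048  0.0101] rv [ 0.001   0.0021 -0.004 ] pos [544.4  76.1 200. ] F [-0.53  0.48 -0.51] t 1.4
```

View pics/w1.png

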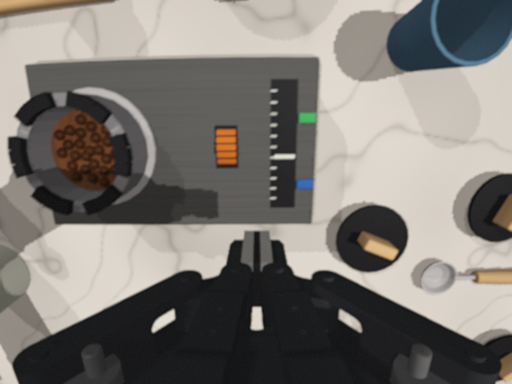

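The wrist view shows the wheel at (227,147), green tab (308,118), blue tab (304,184) and pointer (285,157).

```bash
cat >> h.py <<'E'
def look(yaw=None):
    a,d,c=shot("wrist");hsv=cv2.cvtColor(a,cv2.COLOR_BGR2HSV);o={}
    def cen(m,z,near=None):
        N,l,s,ce=cv2.connectedComponentsWithStats(m)
        k=[i for i in range(1,N) if s[i,4]>=15 and s[i,4]<1500]
        if near is not None: k=[i for i in k if np.linalg.norm(ray(ce[i],z,c)[0][:2]-near)<32]
        i=max(k,key=lambda i:s[i,4]);return ray(ce[i],z,c)[0],ce[i],s[i]
    g=cen(cv2.inRange(hsv,(50,120,60),(80,255,255)),103);o["green"]=g
    o["blue"]=cen(cv2.inRange(hsv,(100,150,80),(125,255,255)),103,g[0][:2]+[-50,2])
    try:o["wheel"]=cen(cv2.inRange(hsv,(3,150,90),(20,255,255)),104,np.array([580,102]))
    except ValueError:pass
    ax=g[0]-o["blue"][0];ax/=np.linalg.norm(ax);o["axis"]=ax
    mid=(g[0]+o["blue"][0])/2
    # scale window band: pointer = bright, centred 20 mm to grinder +y of tabs
    ay=np.array([-ax[1],ax[0],0])
    ts=np.arange(-50,50,.25);prof=np.zeros(len(ts))
    gr=cv2.cvtColor(a,cv2.COLOR_BGR2GRAY)
    for off in np.arange(14,22,1.):
        P=g[0]+ay*off+ts[:,None]*ax;P=P-ax*(ax@(g[0]-mid));P[:,2]=100
        q=proj(P,c);prof+=cv2.remap(gr,q[:,0].astype(np.float32)[None],q[:,1].astype(np.float32)[None],cv2.INTER_LINEAR)[0]/8.
    w=np.clip(prof-(prof.min()+prof.max())/2,0,None);sp=np.abs(ts-ts[w.argmax()])<5
    p=(ts*w*sp).sum()/(w*sp).sum();G=ax@(g[0]-mid)
    for k,v in o.items(): print(k,*(np.round(x,3) for x in (v if isinstance(v,tuple) else (v,))))
    print("pointer s",round(p,2),"green s",round(G,2),"to go",round(G-p,2),"prof max/med",prof.max().round(),np.median(prof).round())
    return a,d,c
E
python3 - <<'E'
from h import *
look()
rows((575,100,118),-2.8)
E
```

```text
green [607.79  32.95 103.  ] [305.042 118.527] [297 114  17  10 165]
blue [552.214  35.675 103.   ] [302.437 184.793] [295 181  16   9 135]
wheel [588.046 100.323 104.   ] [224.322 147.305] [214 130  22  36 734]
axis [ 0.999 -0.049  0.   ]
pointer s -4.4 green s 27.82 to go 32.22 prof max/med 225.0 43.0
shift [ 0.0297 -0.0243  0.0823] rv [ 0.0008  0.0017 -0.0032] pos [544.2  77.3 200.3] F [ 0.41 -0.45 -0.18] t 1.5
```

```bash
python3 -m handwheel '[[0.034,-0.025,0.05,0,0,-0.003,-1],[0.034,-0.025,0.05,0,0,-0.003,-1],[0.034,-0.025,0.09,0,0,-0.003,-1],[0.034,-0.025,0.09,0,0,-0.003,-1],[0.034,-0.025,0.09,0,0,-0.003,-1]]'
python3 - <<'E'
from h import *
rows((579,100.8,105),-2.8)
E
```

```text
clock: 2.12
position: [579.7, 103.1, 113.5]
ee_rot: [1.0, -0.022, 0.001, -0.0]
contact_force: [-0.1, 1.7, 0.0]
gripper_width: 0.2
grasp_force: 0.0
shift [-0.0006  0.0024  0.0085] rv [-0.0007 -0.0029  0.0047] pos [579.7 103.1 113.5] F [-0.15  1.68  0.03] t 2.12
```

```bash
python3 -m handwheel '[[0,0,0,0,0,0,-1],[0,0,0,0,0,0,-1],[0,0,0.003,0,0,0,-1],[0,0,0.003,0,0,0,-1]]'
python3 - <<'E'
from h import *
rows((579,100.8,105),-2.8)
E
```

```text
clock: 2.62
position: [578.9, 102.2, 108.1]
ee_rot: [1.0, -0.023, -0.0, 0.0]
contact_force: [-0.3, -0.5, -0.4]
gripper_width: 0.2
grasp_force: 0.0
shift [0.0002 0.0014 0.0031] rv [0.0002 0.0005 0.0029] pos [578.9 102.2 108.1] F [-0.27 -0.47 -0.36] t 2.62
```

```bash
python3 -m handwheel '[[0,0.0015,0.002,0,0,0,-1],[0,0.0015,0.002,0,0,0,-1],[0,0.0015,0.003,0,0,0,-1],[0,0.0015,0.003,0,0,0,-1],[0,0.0015,0.003,0,0,0,-1]]'
```

```text
clock: 3.25
position: [579.0, 100.9, 105.3]
ee_rot: [1.0, -0.023, -0.0, 0.0]
contact_force: [-0.2, 0.0, -0.6]
gripper_width: -0.2
grasp_force: 0.0
```

```bash
python3 -m handwheel '[[0,0,0.001,0,0,0,-1],[0,0,0.001,0,0,0,-1],[0,0,0.001,0,0,0,-1]]'; python3 -m handwheel '[[0,0,0.001,0,0,0,-1],[0,0,0.001,0,0,0,-1],[0,0,0.001,0,0,0,-1]]'
```

```text
clock: 3.62
position: [579.4, 100.9, 105.0]
ee_rot: [1.0, -0.023, 0.001, -0.0]
contact_force: [0.2, -0.1, 4.0]
gripper_width: 0.1
grasp_force: 2.4
clock: 4.0
position: [580.1, 100.9, 104.9]
ee_rot: [1.0, -0.023, 0.001, -0.0]
contact_force: [-1.1, -0.4, 8.3]
gripper_width: 0.0
grasp_force: 4.0
```

Contact is at 105 mm with about 8 N of press. Now the first stroke: drag 18 mm, then lift.

```bash
python3 -m handwheel '[[0.004,0,0,0,0,0,-1],[0.008,0,0,0,0,0,-1],[0.012,0,0,0,0,0,-1],[0.015,0,0,0,0,0,-1],[0.018,0,0,0,0,0,-1],[0.018,0,0,0,0,0,-1]]'; python3 -m handwheel '[[0,0,-0.012,0,0,0,-1],[-0.018,0,-0.012,0,0,0,-1],[-0.018,0,-0.012,0,0,0,-1]]'
python3 - <<'E'
from h import *
look(); rows((579,100.8,104),-2.8)
E
```

```text
clock: 4.75
position: [598.5, 100.1, 104.7]
ee_rot: [1.0, -0.023, 0.002, -0.0]
contact_force: [0.8, -1.1, 6.8]
gripper_width: 0.3
grasp_force: 3.3
clock: 5.12
position: [577.9, 100.8, 115.3]
ee_rot: [1.0, -0.023, -0.001, -0.0]
contact_force: [0.1, 0.6, -0.2]
gripper_width: 0.1
grasp_force: 0.0
green [608.205  33.203 103.   ] [374.884 180.52 ] [363 174  25  14 329]
blue [552.736  35.975 103.   ] [363.823 268.21 ] [353 263  23  12 243]
wheel [594.208 100.146 104.   ] [257.016 209.982] [243 195  29  31 890]
axis [ 0.999 -0.05   0.   ]
pointer s 12.04 green s 27.77 to go 15.73 prof max/med 228.0 38.0
shift [0.0003 0.0001 0.0114] rv [0.     0.0002 0.0034] pos [578.8 100.9 115.4] F [1.18 0.15 0.14] t 5.17
```

```bash
python3 -m handwheel '[[0,0,0.009,0,0,0,-1],[0,0,0.012,0,0,0,-1],[0,0,0.012,0,0,0,-1],[0.004,0,0.012,0,0,0,-1],[0.008,0,0.012,0,0,0,-1],[0.012,0,0.012,0,0,0,-1],[0.015,0,0.012,0,0,0,-1],[0.0175,0,0.012,0,0,0,-1],[0.0175,0,0.012,0,0,0,-1],[0.0175,0,0.012,0,0,0,-1]]'; python3 -m handwheel '[[0,0,-0.012,0,0,0,-1],[-0.018,0,-0.015,0,0,0,-1],[-0.018,0,-0.015,0,0,0,-1]]'
python3 - <<'E'
from h import *
look(); rows((579,100.8,104),-2.8)
E
```

```text
clock: 6.42
position: [598.6, 100.2, 104.7]
ee_rot: [1.0, -0.023, 0.002, -0.0]
contact_force: [1.4, -0.7, 6.9]
gripper_width: 0.1
grasp_force: 3.3
clock: 6.8
position: [577.8, 100.8, 118.4]
ee_rot: [1.0, -0.023, -0.0, 0.0]
contact_force: [0.0, -0.0, 0.2]
gripper_width: 0.2
grasp_force: 0.0
green [608.033  33.243 103.   ] [372.638 179.381] [361 173  24  14 318]
blue [552.754  35.867 103.   ] [362.244 265.459] [352 260  22  12 246]
wheel [594.047 100.17  104.   ] [256.957 208.303] [243 193  29  31 868]
axis [ 0.999 -0.047  0.   ]
pointer s 29.22 green s 27.67 to go -1.55 prof max/med 229.0 39.0
shift [0.0005 0.     0.0144] rv [0.0001 0.0002 0.0034] pos [578.5 100.9 118.4] F [-0.03 -0.22  0.33] t 6.85
```

```bash
python3 -m handwheel '[[-0.037,0.03,-0.04,0,0,0,-1],[-0.037,0.03,-0.04,0,0,0,-1],[-0.037,0.03,-0.04,0,0,0,-1]]'
python3 - <<'E'
from h import *
a,d,c=look();print(c[2][:3,3]); rows((588,100.8,108),-2.8)
cv2.imwrite("pics/w2.png",cv2.resize(a[60:260,200:400],None,fx=3,fy=3,interpolation=cv2.INTER_CUBIC))
E
```

```text
clock: 7.22
position: [540.7, 72.7, 158.3]
ee_rot: [1.0, -0.023, 0.0, -0.0]
contact_force: [-0.3, 0.1, 0.2]
gripper_width: 0.3
grasp_force: 0.0
green [607.71   32.664 103.   ] [311.96  114.482] [302 109  21  12 247]
blue [552.328  35.3   103.   ] [307.99 193.93] [299 189  19  11 200]
wheel [588.341  99.923 104.   ] [214.194 148.131] [ 202  127   26   43 1034]
axis [ 0.999 -0.048  0.   ]
pointer s 29.79 green s 27.72 to go -2.06 prof max/med 228.0 42.0
[610.07625355  70.05396451 300.98803306]
shift [ 0.0461 -0.0302  0.0498] rv [0.     0.0003 0.0029] pos [540.6  72.8 157.8] F [ 0.1   0.26 -0.52] t 7.28
```

View pics/w2.png

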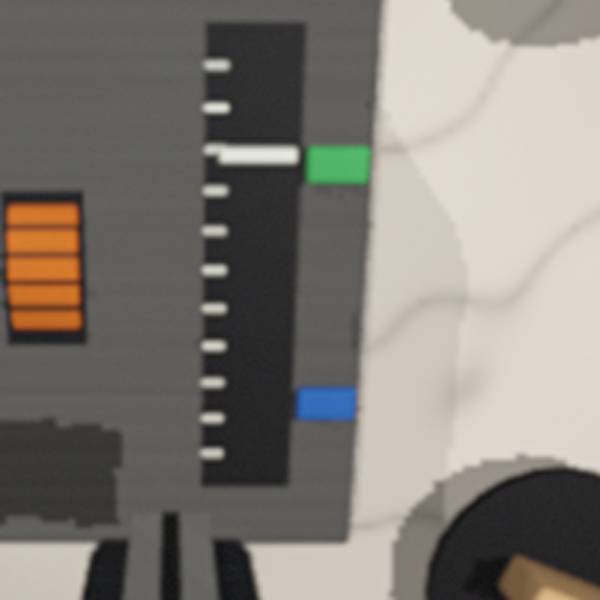

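The white pointer sits about 2 mm above the green tab's middle, at (258,155) against (338,165) in the crop. I'll nudge it back.

```bash
python3 -m handwheel '[[0.046,-0.03,0,0,0,0,-1],[0.046,-0.03,0,0,0,0,-1],[0.046,-0.03,0.04,0,0,0,-1],[0.046,-0.03,0.05,0,0,0,-1],[0.046,-0.03,0.0545,0,0,0,-1],[0.046,-0.03,0.0545,0,0,0,-1],[0.046,-0.03,0.0545,0,0,0,-1]]';  python3 -m handwheel '[[-0.001,0,0,0,0,0,-1],[-0.002,0,0,0,0,0,-1],[-0.0025,0,0,0,0,0,-1],[-0.0025,0,0,0,0,0,-1],[-0.0025,0,0,0,0,0,-1]]'; python3 -m handwheel '[[0,0,-0.02,0,0,0,-1],[-0.046,0.03,-0.05,0,0,0,-1],[-0.046,0.03,-0.05,0,0,0,-1],[-0.046,0.03,-0.05,0,0,0,-1]]'
python3 - <<'E'
from h import *
look();rows((588,100.8,108),-2.8)
E
```

```text
clock: 8.15
position: [588.4, 100.3, 105.1]
ee_rot: [1.0, -0.023, 0.001, -0.0]
contact_force: [0.6, -1.8, 3.9]
gripper_width: 0.1
grasp_force: 1.9
clock: 8.78
position: [585.7, 100.4, 105.0]
ee_rot: [1.0, -0.023, 0.001, 0.0]
contact_force: [-0.0, -1.2, 5.4]
gripper_width: -0.2
grasp_force: 2.9
clock: 9.28
position: [537.5, 73.0, 153.7]
ee_rot: [1.0, -0.023, 0.0, -0.0]
contact_force: [0.8, 0.4, -0.6]
gripper_width: -0.2
grasp_force: 0.0
green [607.663  32.826 103.   ] [313.578 109.457] [303 104  22  12 258]
blue [552.517  35.385 103.   ] [309.495 191.009] [300 186  20  11 212]
wheel [588.179 100.083 104.   ] [213.076 144.284] [ 200  123   27   44 1102]
axis [ 0.999 -0.046  0.   ]
pointer s 29.81 green s 27.6 to go -2.21 prof max/med 228.0 42.0
shift [ 0.049  -0.03    0.0452] rv [-0.0002  0.0007  0.0031] pos [537.7  73.1 153.3] F [-0.12  0.41  0.53] t 9.32
```

The wheel didn't move net, because slip ate the stroke. I'll do a longer stroke with a firmer press.

```bash
python3 -m handwheel '[[0.052,-0.03,0,0,0,0,-1],[0.052,-0.03,0,0,0,0,-1],[0.052,-0.03,0.035,0,0,0,-1],[0.052,-0.03,0.045,0,0,0,-1],[0.052,-0.03,0.0505,0,0,0,-1],[0.052,-0.03,0.0505,0,0,0,-1],[0.052,-0.03,0.0505,0,0,0,-1]]';  python3 -m handwheel '[[-0.001,0,0,0,0,0,-1],[-0.002,0,0,0,0,0,-1],[-0.003,0,0,0,0,0,-1],[-0.004,0,0,0,0,0,-1],[-0.004,0,0,0,0,0,-1]]'; python3 -m handwheel '[[0,0,-0.02,0,0,0,-1],[-0.046,0.03,-0.05,0,0,0,-1],[-0.046,0.03,-0.05,0,0,0,-1],[-0.046,0.03,-0.05,0,0,0,-1]]'
python3 - <<'E'
from h import *
look();rows((588,100.8,108),-2.8)
E
```

```text
clock: 10.2
position: [592.3, 100.1, 105.0]
ee_rot: [1.0, -0.023, 0.002, 0.0]
contact_force: [-0.5, -2.7, 6.3]
gripper_width: 0.2
grasp_force: 3.0
clock: 10.82
position: [588.1, 100.3, 105.0]
ee_rot: [1.0, -0.023, 0.001, -0.0]
contact_force: [0.9, -1.4, 5.9]
gripper_width: 0.1
grasp_force: 2.9
clock: 11.32
position: [539.8, 72.9, 153.5]
ee_rot: [1.0, -0.023, 0.0, -0.0]
contact_force: [0.2, -0.5, -0.5]
gripper_width: 0.2
grasp_force: 0.0
green [607.749  32.721 103.   ] [313.555 112.949] [303 107  22  13 272]
blue [552.332  35.43  103.   ] [309.254 194.482] [300 190  20  10 193]
wheel [587.446 100.048 104.   ] [213.271 148.852] [ 200  128   27   43 1067]
axis [ 0.999 -0.049  0.   ]
pointer s 28.46 green s 27.74 to go -0.72 prof max/med 228.0 42.0
shift [ 0.0468 -0.03    0.045 ] rv [-0.0003  0.0001  0.003 ] pos [539.9  73.  153. ] F [-0.34 -0.04  0.23] t 11.38
```

```bash
python3 -m handwheel '[[0.050,-0.03,0,0,0,0,-1],[0.050,-0.03,0,0,0,0,-1],[0.050,-0.03,0.035,0,0,0,-1],[0.050,-0.03,0.045,0,0,0,-1],[0.050,-0.03,0.0505,0,0,0,-1],[0.050,-0.03,0.0505,0,0,0,-1],[0.050,-0.03,0.0505,0,0,0,-1]]';  python3 -m handwheel '[[-0.001,0,0,0,0,0,-1],[-0.002,0,0,0,0,0,-1],[-0.003,0,0,0,0,0,-1],[-0.0033,0,0,0,0,0,-1],[-0.0033,0,0,0,0,0,-1]]'; python3 -m handwheel '[[0,0,-0.02,0,0,0,-1],[-0.046,0.03,-0.05,0,0,0,-1],[-0.046,0.03,-0.05,0,0,0,-1],[-0.046,0.03,-0.05,0,0,0,-1]]'
python3 - <<'E'
from h import *
look();rows((480,-170,190),-2.8)
E
```

```text
clock: 12.25
position: [592.8, 100.0, 105.1]
ee_rot: [1.0, -0.022, 0.002, 0.0]
contact_force: [0.4, -2.7, 5.2]
gripper_width: -0.3
grasp_force: 2.5
clock: 12.88
position: [589.4, 100.1, 105.0]
ee_rot: [1.0, -0.022, 0.002, 0.0]
contact_force: [0.7, -1.8, 6.0]
gripper_width: 0.3
grasp_force: 2.6
clock: 13.38
position: [540.8, 72.7, 153.5]
ee_rot: [1.0, -0.023, 0.001, -0.0]
contact_force: [0.5, 0.2, -1.0]
gripper_width: -0.1
grasp_force: 0.0
green [607.806  32.818 103.   ] [313.218 114.599] [303 109  22  13 252]
blue [552.391  35.399 103.   ] [309.118 195.926] [300 191  19  11 204]
wheel [587.255 100.065 104.   ] [213.209 150.778] [ 200  130   27   43 1068]
axis [ 0.999 -0.047  0.   ]
pointer s 28.13 green s 27.74 to go -0.39 prof max/med 228.0 42.0
shift [-0.0497  0.2454 -0.0372] rv [-0.0002 -0.0005  0.0032] pos [540.9  72.9 152.9] F [-0.   -0.03  0.18] t 13.43
```

The pointer is within 0.4 mm of the green tab's middle. Next I'll look at the hopper from above.

```bash
python3 -m handwheel '[[-0.01,0,-0.06,0,0,0,1],[-0.01,-0.12,-0.09,0,0,0,1],[-0.01,-0.135,-0.09,0,0,0,1],[-0.01,-0.135,-0.09,0,0,0,1],[-0.01,-0.135,-0.09,0,0,0,1]]'
cat > hop.py <<'E'
from h import *
a,d,c=shot("wrist","pics/w3.png")
v,u=np.mgrid[0:384:2,0:512:2];u=u.ravel();v=v.ravel();k=d[v,u]>0;u=u[k];v=v[k]
P=pts(np.c_[u,v],d,c)
m=(abs(P[:,2]-145)<4)&(np.hypot(P[:,0]-592,P[:,1]-210)<60);H=P[m]
print(len(H),H.mean(0).round(1),cv2.minEnclosingCircle(H[:,:2].astype(np.float32)))
# algebraic circle fit to the outer hull
h=cv2.convexHull(H[:,:2].astype(np.float32))[:,0];h=h[np.argsort(-np.hypot(*(h-H[:,:2].mean(0)).T))]
A=np.c_[2*h,np.ones(len(h))];s=np.linalg.lstsq(A,(h**2).sum(1),rcond=None)[0];print("fit",s[:2],np.sqrt(s[2]+s[0]**2+s[1]**2))
# notch bearings: rim sample at r=41
gr=cv2.cvtColor(a,cv2.COLOR_BGR2GRAY);t=np.deg2rad(np.arange(0,360,1.))
pr=0
for r in (40,41.5,43):
    q=proj(np.c_[s[0]+r*np.cos(t),s[1]+r*np.sin(t),np.full(len(t),145)],c)
    pr=pr+gr[q[:,1].round().astype(int).clip(0,383),q[:,0].round().astype(int).clip(0,511)].astype(float)
ph=np.angle((pr*np.exp(-6j*t)).sum());print("notch phase deg (mod60)",(-np.rad2deg(ph)/6)%60, pr[::6].round())
rows((480,-232,220),-2.8)
E
python3 hop.py
```

```text
clock: 14.05
position: [536.6, 208.9, 241.6]
ee_rot: [1.0, -0.022, -0.001, 0.001]
contact_force: [0.3, 0.3, -0.6]
gripper_width: 85.2
grasp_force: 0.0
688 [594.8 210.2 144.8] ((592.6748046875, 210.14764404296875), 45.3452033996582)
fit [592.57997196 210.14394729] 44.82404262847531
notch phase deg (mod60) 57.21951013368705 [465. 396. 136. 132. 125. 125. 129. 123. 210. 372. 411. 352. 116. 116.
 113. 116. 110. 109. 234. 358. 370. 249. 109. 111. 107. 110. 115. 108.
 277. 363. 394. 250. 112. 115. 114. 118. 120. 124. 321. 402. 430. 257.
 129. 138. 139. 141. 140. 144. 350. 461. 428. 360. 144. 150. 141. 142.
 151. 140. 335. 462.]
shift [-0.0364  0.4419  0.0223] rv [0.0015 0.0019 0.0034] pos [536.4 207.8 241.6] F [ 0.1  -1.3   0.15] t 14.1
```

View pics/w3.png

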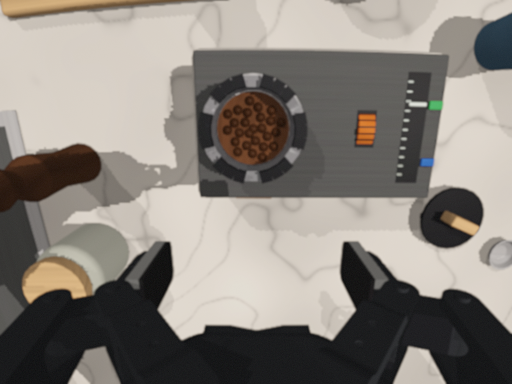

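The hopper centre is (592.6,210.1) and the notches are at -2.8°+60k, with the fit radius matching 45 mm. Now to lid B.

```bash
python3 -m handwheel '[[-0.085,0.437,0,0,0,0.387,1],[-0.085,0.437,0,0,0,0.387,1],[-0.085,0.437,0,0,0,0.387,1],[-0.085,0.437,0,0,0,0.387,1],[-0.085,0.437,0.07,0,0,0.387,1],[-0.085,0.437,0.07,0,0,0.387,1],[-0.085,0.437,0.07,0,0,0.387,1],[-0.085,0.437,0.07,0,0,0.387,1],[-0.085,0.437,0.07,0,0,0.387,1]]'
cat > lid.py <<'E'
from h import *
a,d,c=shot("wrist","pics/w4.png");hsv=cv2.cvtColor(a,cv2.COLOR_BGR2HSV)
v,u=np.mgrid[0:384,0:512];u=u.ravel();v=v.ravel();k=(d[v,u]>0);u=u[k];v=v[k]
P=pts(np.c_[u,v],d,c);n=np.hypot(P[:,0]-484,P[:,1]+231)<60
B=P[n&(abs(P[:,2]-46)<4)];D=P[n&(abs(P[:,2]-20)<4)]
r=cv2.minAreaRect(B[:,:2].astype(np.float32));print(len(B),r,B[:,2].mean());b=cv2.boxPoints(r)
e=max((b[1]-b[0],b[2]-b[1]),key=np.linalg.norm);print("bar yaw",np.rad2deg(np.arctan2(e[1],e[0])))
print("disc",len(D),cv2.minEnclosingCircle(D[:,:2].astype(np.float32)),D[:,2].mean())
E
python3 lid.py
```

```text
clock: 15.22
position: [429.5, -226.8, 171.7]
ee_rot: [0.976, -0.217, -0.002, 0.0]
contact_force: [-0.5, 0.1, 0.3]
gripper_width: 85.3
grasp_force: 0.0
668 ((484.9752502441406, -231.26417541503906), (14.179949760437012, 39.52599334716797), 63.81424331665039) 45.62925964311893
bar yaw -26.185755
disc 5848 ((485.3509216308594, -231.4501495361328), 46.17220687866211) 19.943879192372535
```

View pics/w4.png

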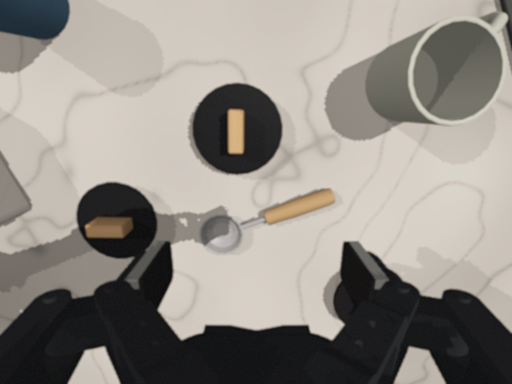

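```bash
python3 -c "
from h import *
rows((485.2,-231.4,25),-26.2)"
```

```text
shift [ 0.0522 -0.0183  0.1472] rv [0.0005 0.0014 0.0213] pos [ 430.4 -226.   172.3] F [ 0.37 -0.2   0.18] t 15.28
```

```bash
python3 -m handwheel '[[0.052,-0.018,0.04,0,0,0.02,0],[0.052,-0.018,0.08,0,0,0.02,0],[0.052,-0.018,0.11,0,0,0.02,0],[0.052,-0.018,0.11,0,0,0.02,0],[0.052,-0.018,0.11,0,0,0.02,0]]';python3 -c "
from h import *
rows((485.2,-231.4,25),-26.2)"
```

```text
clock: 15.9
position: [487.6, -230.1, 64.3]
ee_rot: [0.975, -0.224, 0.001, 0.0]
contact_force: [-0.2, -0.5, 1.6]
gripper_width: 42.6
grasp_force: 0.0
shift [-0.0017  0.0022  0.0393] rv [-0.0003 -0.0026  0.0058] pos [ 487.6 -230.1   64.3] F [-0.22 -0.47  1.6 ] t 15.9
```

```bash
python3 -m handwheel '[[0,0.001,0.02,0,0,0,0],[0,0.001,0.035,0,0,0,0],[0,0.001,0.037,0,0,0,0],[0,0.001,0.037,0,0,0,0]]';python3 -m handwheel '[[0,0,0,0,0,0,-1],[0,0,0,0,0,0,-1],[0,0,0,0,0,0,-1],[0,0,0,0,0,0,-1],[0,0,0,0,0,0,-1]]';python3 -c "
from h import *
rows((485.2,-231.4,25),-26.2)"
```

```text
clock: 16.4
position: [486.5, -231.2, 26.4]
ee_rot: [0.975, -0.224, 0.001, 0.0]
contact_force: [0.1, -1.1, 0.1]
gripper_width: 43.0
grasp_force: 0.0
clock: 17.02
position: [486.6, -231.3, 26.6]
ee_rot: [0.975, -0.224, 0.001, 0.0]
contact_force: [-0.5, 0.4, 5.3]
gripper_width: 12.5
grasp_force: 60.9
shift [-0.0012  0.0007  0.0016] rv [-0.0002 -0.0015  0.0048] pos [ 486.6 -231.3   26.6] F [-0.49  0.41  5.33] t 17.02
```

```bash
python3 -m handwheel '[[0,0,-0.01,0,0,0,-1],[0,0,-0.04,0,0,0,-1],[0,0,-0.09,0,0,0,-1],[0,0,-0.14,0,0,0,-1],[0,0,-0.19,0,0,0,-1],[0,0,-0.19,0,0,0,-1],[0,0,-0.19,0,0,0,-1]]';python3 -c "
from h import *
rows((593.7,209.6,216),-26.2);print(read_state()['joints'].round(2),read_state()['gripper_width'])
a,d,c=shot('wrist','pics/w5.png')"
```

```text
clock: 17.9
position: [485.0, -230.7, 215.0]
ee_rot: [0.974, -0.225, -0.001, -0.0]
contact_force: [0.2, 1.0, -2.0]
gripper_width: 12.6
grasp_force: 60.1
shift [-0.0951 -0.4435 -0.0006] rv [-0.0004  0.002   0.0039] pos [ 485.  -230.7  215. ] F [ 0.16  1.02 -2.04] t 17.9
[-0.14  0.25 -0.23 -0.   -1.09  1.26] 12.572879927001603
```

View pics/w5.png

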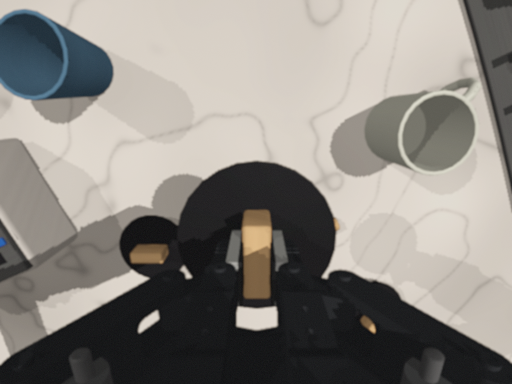

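The lid is held squarely by its bar, with the disc centred at column 257. I'll carry it to the hopper and measure the disc centre in the hand.

```bash
python3 -m handwheel '[[-0.095,-0.443,0,0,0,0,-1],[-0.095,-0.443,0,0,0,0,-1],[-0.095,-0.443,0,0,0,0,-1],[-0.095,-0.443,0,0,0,0,-1],[-0.095,-0.443,0,0,0,0,-1],[-0.095,-0.443,0,0,0,0,-1],[-0.095,-0.443,0,0,0,0,-1],[-0.095,-0.443,0,0,0,0,-1],[-0.095,-0.443,0,0,0,0,-1],[-0.095,-0.443,0,0,0,0,-1]]'
cat > hold.py <<'E'
from h import *
a,d,c=shot('wrist');s=read_state();M=R.from_quat(s["ee_rot"])
v,u=np.mgrid[0:384,0:512];u=u.ravel();v=v.ravel();k=(d[v,u]>0);u=u[k];v=v[k]
P=M.inv().apply(pts(np.c_[u,v],d,c)-s["position"])
D=P[(abs(P[:,2]-6.6)<4)&(np.hypot(P[:,0],P[:,1])<55)]
h=cv2.convexHull(D[:,:2].astype(np.float32))[:,0];h=h[h[:,0]>0]
A=np.c_[2*h,np.ones(len(h))];q=np.linalg.lstsq(A,(h**2).sum(1),rcond=None)[0]
print("disc in tool",q[:2].round(2),np.sqrt(q[2]+q[:2]@q[:2]).round(2),"z",np.median(D[:,2]).round(2),len(D))
t=M.apply([-q[0],-q[1],0]);rows((592.6+t[0],210.1+t[1],160),-26.2)
E
python3 hold.py
```

```text
clock: 19.2
position: [593.8, 207.2, 215.1]
ee_rot: [0.974, -0.225, -0.001, 0.001]
contact_force: [0.5, -0.0, -1.9]
gripper_width: 12.4
grasp_force: 60.1
disc in tool [-1.15 -0.21] 45.73 z 7.26 11387
shift [-0.0014 -0.002   0.0555] rv [0.0011 0.0006 0.0028] pos [594.  207.  215.5] F [ 0.32  0.1  -0.33] t 19.25
```

```bash
python3 -m handwheel '[[-0.0014,-0.002,0.02,0,0,0,-1],[-0.0014,-0.002,0.03,0,0,0,-1],[-0.0014,-0.002,0.03,0,0,0,-1],[-0.0014,-0.002,0.03,0,0,0,-1]]'
python3 hold.py
```

```text
clock: 19.75
position: [594.4, 210.9, 186.6]
ee_rot: [0.974, -0.225, 0.001, -0.0]
contact_force: [0.4, -0.2, -0.3]
gripper_width: 12.4
grasp_force: 60.1
disc in tool [-0.71  0.09] 45.58 z 6.88 11387
shift [-0.0005  0.0016  0.0267] rv [-0.0011 -0.001   0.0043] pos [594.4 211.1 186.7] F [-0.7   0.79 -0.83] t 19.8
```

```bash
python3 -m handwheel '[[-0.0005,0.001,0.006,0,0,0,-1],[-0.0005,0.001,0.012,0,0,0,-1],[-0.0005,0.001,0.016,0,0,0,-1],[-0.0005,0.001,0.018,0,0,0,-1],[-0.0005,0.001,0.018,0,0,0,-1]]'; python3 -c "
from h import *
rows((593.4,209.7,165),-26.2)"
```

```text
clock: 20.42
position: [593.1, 210.6, 167.6]
ee_rot: [0.974, -0.224, -0.0, 0.0]
contact_force: [-0.1, 0.1, -1.0]
gripper_width: 12.4
grasp_force: 60.1
shift [0.0007 0.0006 0.0026] rv [0.0003 0.0001 0.0046] pos [593.1 210.6 167.6] F [-0.11  0.1  -0.97] t 20.43
```

```bash
python3 -m handwheel '[[0,0,0.0015,0,0,0,-1],[0,0,0.003,0,0,0,-1],[0,0,0.003,0,0,0,-1]]';python3 -m handwheel '[[0,0,0.001,0,0,0,-1],[0,0,0.0015,0,0,0,-1],[0,0,0.0015,0,0,0,-1]]'
```

```text
clock: 20.8
position: [593.0, 210.5, 164.7]
ee_rot: [0.974, -0.224, -0.0, 0.0]
contact_force: [-0.6, 0.1, -1.1]
gripper_width: 12.8
grasp_force: 60.1
clock: 21.18
position: [593.1, 210.6, 163.5]
ee_rot: [0.974, -0.224, 0.0, -0.0]
contact_force: [0.1, -0.6, -0.7]
gripper_width: 13.0
grasp_force: 60.3
```

```bash
python3 -m handwheel '[[0,0,0.001,0,0,0,-1],[0,0,0.0015,0,0,0,-1],[0,0,0.0015,0,0,0,-1]]'
```

```text
clock: 21.55
position: [593.4, 210.6, 162.7]
ee_rot: [0.975, -0.224, 0.001, -0.0]
contact_force: [-0.8, -1.2, 4.5]
gripper_width: 12.6
grasp_force: 61.0
```

The lid is riding on the rim (contact at TCP 163). I'll loosen the fingers and start turning.

```bash
python3 -m handwheel '[[0,0.0005,-0.002,0,0,0,-0.58],[0,0.0005,-0.002,0,0,0,-0.58],[0,0.0005,-0.003,0,0,0,-0.58],[0,0.0005,-0.003,0,0,-0.1,-0.58],[0,0.0005,-0.003,0,0,-0.2,-0.58],[0,0.0005,-0.003,0,0,-0.3,-0.58],[0,0.0005,-0.003,0,0,-0.3,-0.58]]'
cat > chk.py <<'E'
from h import *
a,d,c=shot('wrist');s=read_state()
v,u=np.mgrid[0:384,0:512];u=u.ravel();v=v.ravel();k=(d[v,u]>0);u=u[k];v=v[k]
P=pts(np.c_[u,v],d,c);x=R.from_quat(s["ee_rot"]).apply([1,0,0])
q=P[:,:2]-[592.6,210.1];r=np.hypot(*q.T);al=q@x[:2]
D=P[(r<44)&(al>22)&(P[:,2]>130)&(P[:,2]<170)]
A=np.c_[D[:,:2]-[592.6,210.1],np.ones(len(D))];f=np.linalg.lstsq(A,D[:,2],rcond=None)[0]
print("disc top z at centre",f[2].round(2),"tilt deg",np.rad2deg(f[:2]).round(2),"med z",np.median(D[:,2]).round(2))
F=P[(r>50)&(r<62)&(abs(P[:,2]-100)<8)];print("deck z",np.median(F[:,2]).round(2),"yaw",np.rad2deg(np.arctan2(x[1],x[0])).round(1),"pos",s["position"].round(1),"w",round(s["gripper_width"],1),"F",s["contact_force"].round(1),"t",round(s["clock"],1))
E
python3 chk.py
```

```text
clock: 22.42
position: [592.8, 210.1, 164.5]
ee_rot: [0.997, -0.077, -0.0, 0.0]
contact_force: [0.1, -0.1, -1.1]
gripper_width: 18.2
grasp_force: 3.6
disc top z at centre 151.47 tilt deg [-1.12  0.1 ] med z 150.9
deck z 99.86 yaw -8.9 pos [592.8 210.1 164.6] w 18.1 F [-0.7  0.4 -0.3] t 22.5
```

The disc top is at 151, so the lid has already dropped home. I'll open, rise and check from above.

```bash
python3 -m handwheel '[[0,0,0,0,0,0,-0.2],[0,0,0,0,0,0,-0.2],[0,0,-0.02,0,0,0,-0.2],[0,0,-0.06,0,0,0,-0.2],[-0.06,0.06,-0.09,0,0,0,-0.2],[-0.08,0.08,-0.09,0,0,0,-0.2],[-0.08,0.08,-0.09,0,0,0,-0.2],[-0.08,0.08,-0.09,0,0,0,-0.2]]'
python3 - <<'E'
from h import *
a,d,c=shot("wrist","pics/w6.png")
v,u=np.mgrid[0:384,0:512];u=u.ravel();v=v.ravel();k=(d[v,u]>0);u=u[k];v=v[k]
P=pts(np.c_[u,v],d,c);r=np.hypot(P[:,0]-592.6,P[:,1]-210.1)
D=P[(r<43)&(abs(P[:,2]-153)<6)];A=np.c_[D[:,:2]-[592.6,210.1],np.ones(len(D))];f=np.linalg.lstsq(A,D[:,2],rcond=None)[0]
print(len(D),f[2].round(2),np.rad2deg(f[:2]).round(2),np.median(D[:,2]),cv2.minEnclosingCircle(D[:,:2].astype(np.float32)))
B=P[(r<30)&(abs(P[:,2]-177)<8)];print("bar top",np.median(B[:,2]),len(B))
look()
E
```

```text
clock: 23.48
position: [502.0, 143.4, 255.3]
ee_rot: [0.997, -0.076, 0.001, -0.0]
contact_force: [0.4, -0.0, 0.1]
gripper_width: 34.0
grasp_force: 0.0
7206 151.02 [ 0.03 -0.14] 150.96039393717166 ((592.60205078125, 210.0980987548828), 42.996089935302734)
bar top 176.6080420532495 1122
green [607.665  33.233 103.   ] [353.453  58.684] [347  54  14  10 117]
blue [552.097  35.714 103.   ] [355.097 117.602] [349 114  13   8  93]
wheel [586.901 100.5   104.   ] [287.102  91.317] [278  75  19  33 540]
axis [ 0.999 -0.045  0.   ]
pointer s 28.88 green s 27.81 to go -1.07 prof max/med 223.0 54.0
```

View pics/w6.png

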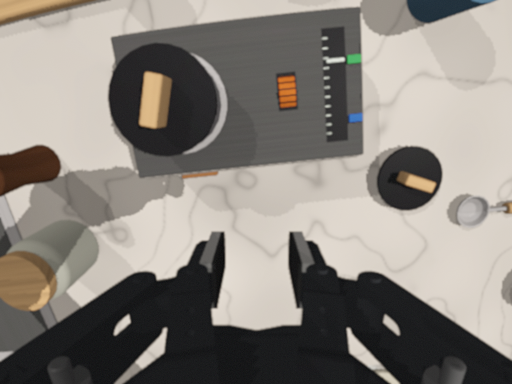

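The lid is fully home: the disc top is level at 151.0 mm and the bar top at 176.6 mm. The pointer is at the green tab, about 0.4 mm off in the overhead view, and the robot is clear of everything.

```bash
python3 -c "
from bench import *
print(job_done())"
```

```text
the job is handed in; nothing more can be done
None
```

The job is handed in: the pointer is set to the middle of the green tab (about 0.4 mm off in the last overhead check), the farthest lid is fully home and level on the hopper and let go, nothing else was touched, and it took about 24 s of the 72 s.

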